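Walk the power module square onto the stop rail

ROBOT

A 6-joint arm with a two-finger parallel gripper is mounted at the origin on the work surface. World frame = base frame: x ahead of the robot, y to its left, z up, the work surface at z = 0. Lengths are in m, angles in rad, forces in N, time in s.
With the tool pointing down it reaches from about 0.35 to 0.975 m from the base axis. Payload 4.9 kg.
Tool frame: the origin (TCP) lies midway between the tips of the shut fingers; the grasp point (between the pads) lies ctrl.grip_point_offset behind it (ctrl.grip_point_offset is the distance from the TCP to the grasp point, in m); x points along the fingers, y is the direction in which the jaws open and shut, and the axes are right-handed (so a half turn about x gives the same grasp; the last joint's range is limited). The gripper opens to 85 mm and grips with 20 to 120 N. Pads are 22 mm wide; open, the fingers measure 114 mm over their backs; the gripper's body (76 mm by 85 mm) begins 54 mm behind the grasp point. The pads swing forward as they close: fully open they stand 13 mm farther back than shut.
Start: joints at [1.036, 0.053, 1.613, -0, 1.476, -0.119], TCP at [0.252, 0.572, 0.231] pointing down, gripper open.
Joint ranges: [-3.01, 3.01], [-1.01, 2.22], [0.06, 2.58], [-1.02, 4.17], [0.09, 2.62], [-3.14, 3.14]. Speed limits (rad/s): [2.57, 2.57, 3.14, 3.14, 3.14, 3.14].

INTERFACE

Orientations are given as a rotation vector (axis times angle).
In Python, from station import ctrl gives the robot as it stands. The module is installed in compiled form; this text tells all that it offers.
- The arm moves only by the tool drive_tool, never from a script. Its argument "commands" is text: rows parted by semicolons, each of 5 numbers parted by spaces: the closure, from -1 (fully open) to 1 (shut), so that 0 is half open, then the shift along the tool's x, y, z in units of 40 mm (1.0 is 40 mm), then the turn about the tool's x in units of 5 degrees (1.0 is 5 degrees). A call has 1 to 8 rows; each row is the pose to reach, as a shift and turn from the pose commanded when the call began, along the tool's axes at that moment; what a row does not reach only later rows make up. A row lasts 1/12 s, in which the tool goes at most 41.7 mm and 7.16 degrees, less where a joint would pass 70% of its speed; a pose out of reach is approached as far as the arm can. A call with a gripper value outside its range is refused whole. The fingers move at their own pace and stop on an object; "newtons" is the grip in N (left out, the last holds). Time passes only in rows, so rows that repeat a pose let the fingers close. It gives the time, the measured TCP pose, the force and the opening at its end, in the units of the state.
- ctrl.get_obs(): the state, without advancing time (a new reading comes with each control period).
- ctrl.get_image(name): name is "scene" or "top" or "wrist"; returns (picture, depth): 400x640x3 uint8, blue, green, red; 400x640 float32, m along the optical axis (not along the pixel's ray), 0 where there is no reading.
- ctrl.camera_info(name): a dict with "K" (3x3 intrinsics, pixels), "T" (4x4, takes a point from camera to world coordinates). Camera axes: x right, y down, z forward; pixel columns grow to the right and rows downward; lengths in m; the calibration is good to about 2 mm. A picture is of the moment at which its call begins: read the wrist's pose just before it. camera_info takes no time and is no camera call; for the wrist camera it gives the pose at the moment of the call.
- ctrl.finish_job(): hands the job in, once; it reports no verdict.
The state is a dict: "t": time; "q": joint angles; "dq": joint speeds; "effort": joint torques, N m; "tool_pos": TCP position; "tool_rot": TCP orientation; "contact_force": force on the tool from outside, world axes, zero at the start; "wrist_torque": the same for the moment, N m; "opening": finger opening in m.
Only numpy, scipy, OpenCV 4.12 (cv2) and the standard library are available. Lean on these libraries where they do the work, as an engineer would, in place of code of your own. Each camera call takes 0.05 s, during which the arm holds its last target.

TASK

The finned power module stands askew in front of the stop rail: walk it round by pushing gently on the rubber bumpers of its two rear corners, one at a time, the trailing left one first and then turn about, until its plain front face lies flush against the rail with no part of it beyond the rail's ends. It must already be nearly square when it first meets the rail, so do not ram a corner into it. Only push it with the fingertips or the outside of the fingers, flat on the mat and never lifted or tipped; do not touch the terminal strip on its back, and leave the other things on the bench where they are.

Things in the scene. Friction and masses are not known exactly. Their poses are not given: they have to be found in the camera images.
- rail: stop rail (fence): fixed aluminium bar 300 mm long, 25 thick, 40 high, beyond the module as the robot sees it. Origin: at mat level, middle of its working face. x axis: square to that face, pointing away from the robot INTO the bar (the face is the plane x = 0; the module is on the -x side); y: along the rail, to the robot's left; z up.
- module: loose finned aluminium case, 150 mm wide (y), 90 deep (x), 60 high, 0.75-1 kg, slides on the mat at up to 15 N. Origin: centre of the case's underside. x points out of the plain front (x = +45) that goes to the rail; rear face x = -45; y left, z up. Starts turned 30-60 degrees anticlockwise from the rail's x axis: left rear corner trails towards the robot.
- terminals: grey terminal strip on the middle of the module's rear face, fixed to it and fragile: must not be touched. It spans y = -40 to +40 mm, x = -45 to -70 mm and z = 6 to 43 mm in the module's frame. Origin and axes are the same as those of module.
- bumper_left: thin black rubber bumper on the rear face of the module at its left rear corner, fixed to it: 34 mm wide, 44 mm high (z 2 to 46 mm), 3 mm thick, outer surface at x = -48 mm, centred at y = +58 mm (from +41 to +75 mm) in the module's frame. Origin and axes are the same as those of module.
- bumper_right: the same bumper at the right rear corner, centred at y = -58 mm in the module's frame. Origin and axes are the same as those of module.
- front_left (a point): point on the module's front face at its left edge, 24 mm up: (45, 75, 24) mm in the module's frame
- front_right (a point): point on the module's front face at its right edge, 24 mm up: (45, -75, 24) mm in the module's frame
- front_mid (a point): point in the middle of the module's front face, 24 mm up: (45, 0, 24) mm in the module's frame
- spool: bystander: reel of solder wire with blue flanges, 60 mm diameter, 45 mm high, standing on a flange left of the module; origin: centre of its underside
- cutters: bystander: side cutters with black handles, about 150 x 52 x 12 mm, lying right of the module; origin: between handles and jaws
- partsbox: bystander: open black parts box 70 x 90 x 22 mm beyond the left end of the rail; origin: centre of its underside
- flux: bystander: small white bottle, 36 mm diameter, 75 mm high, beyond the right end of the rail; origin: centre of its underside
- foam: bystander: dark grey block 50 x 40 x 25 mm at the near right; origin: centre of its underside
- board: bystander: green circuit board 80 x 110 mm with components up to 16 mm high, at the near left; origin: centre of its underside

How it is judged:
By the outcome, as a careful person would: the job done as asked, in the order asked, and still so for the second after the job is handed in, with the robot touching nothing.
It also fails if it takes over 61 s, if anything falls off the work surface, if the arm or the gripper's body presses on something with over 40 N, if the wrist force passes 120 N, or if a joint passes its speed limit or range.

## Working session

There is one attempt and no reset: what is moved stays moved. The work goes in short steps, Python scripts to look and compute and a tool call to move; the robot and the scene stay as the last step left them, time stands still between calls to the robot, and variables do not carry over. Pictures are saved under pics/ and viewed, and the job is handed in when it is done.

Besides the shell and the picture viewer there is one more tool, called after "Emit:" as name(argument=value, ...) on one line, values as JSON. drive_tool: Moves the arm, as the interface text tells. Its arguments: {"type":"object","properties":{"commands":{"type":"string"},"newtons":{"type":"number"}},"required":["commands"]}

```bash
mkdir -p pics
python3 - <<'E'
from station import ctrl
import cv2, numpy as np
o=ctrl.get_obs(); print(o)
for n in ["scene","top"]:
    im,d=ctrl.get_image(n); cv2.imwrite(f"pics/{n}0.png",im); np.save(f"pics/{n}0.npy",d)
    c=ctrl.camera_info(n); print(n,c["K"].tolist(),np.round(c["T"],4).tolist())
print(ctrl.grip_point_offset)
E
```

```text
{'t': 0.0, 'q': array([ 1.03601795e+00,  5.33399835e-02,  1.61430081e+00, -1.09720328e-05,
        1.47601098e+00, -1.19016060e-01]), 'dq': array([ 0.00053968,  0.00038859,  0.0013409 , -0.00119537, -0.00198492,
        0.00013182]), 'effort': array([ 3.43433094e-04, -3.93696856e+01, -3.70169234e+01, -1.10254182e-04,
        7.11262415e-03,  2.57947102e-05]), 'tool_pos': array([0.25211827, 0.57120505, 0.23006942]), 'tool_rot': array([ 0.32459767,  1.5467365 , -0.32768482]), 'contact_force': array([-0.39926112,  0.38746112, -0.27892692]), 'wrist_torque': array([ 0.00316897,  0.05913442, -0.03393152]), 'opening': 0.0854304192199088}
scene [[485.06335805891666, 0.0, 319.81434109201103], [0.0, 485.06335805891666, 199.3402633577153], [0.0, 0.0, 1.0]] [[0.0697, 0.6297, -0.7737, 1.4559], [0.9974, -0.0595, 0.0415, -0.0241], [-0.0199, -0.7745, -0.6322, 0.7833], [0.0, 0.0, 0.0, 1.0]]
top [[449.4573614599145, 0.0, 325.488238244778], [0.0, 449.4573614599145, 198.2299503807111], [0.0, 0.0, 1.0]] [[-0.1122, -0.9678, 0.2255, 0.2838], [-0.9937, 0.1108, -0.019, 0.0208], [-0.0066, -0.2262, -0.974, 1.3611], [0.0, 0.0, 0.0, 1.0]]
0.0187
```

View pics/top0.png

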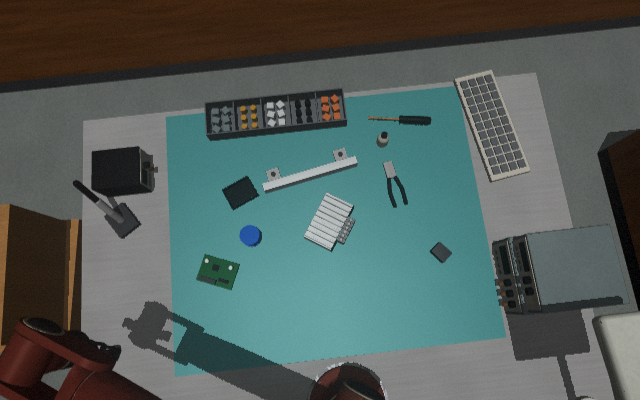

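View pics/scene0.png

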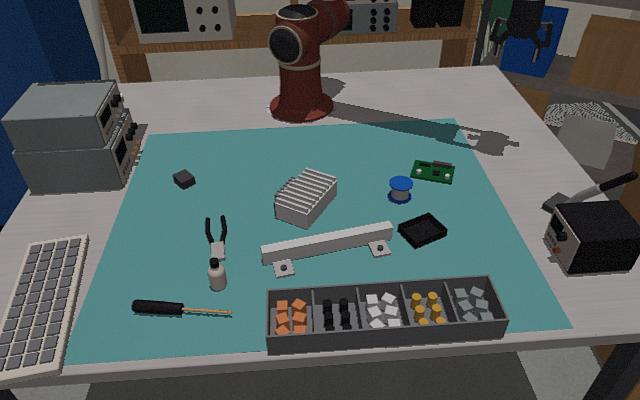

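```bash
cat > h.py <<'E'
from station import ctrl
import cv2, numpy as np
def ray(c,u,v,z):
    K,T=c["K"],c["T"]; d=T[:3,:3]@np.linalg.solve(K,[u,v,1.]); o=T[:3,3]; return o+d*(z-o[2])/d[2]
def proj(c,p):
    K,T=c["K"],c["T"]; q=T[:3,:3].T@(np.asarray(p,float)-T[:3,3]); q=K@q; return q[:2]/q[2]
E
python3 - <<'E'
import cv2
from h import *
im=cv2.imread("pics/top0.png"); cv2.imwrite("pics/crop0.png",cv2.resize(im[130:280,180:450],None,fx=2.95,fy=2.95,interpolation=cv2.INTER_CUBIC))
im=cv2.imread("pics/scene0.png"); cv2.imwrite("pics/crops0.png",cv2.resize(im[140:290,240:440],None,fx=4,fy=4,interpolation=cv2.INTER_CUBIC))
d=np.load("pics/top0.npy"); c=ctrl.camera_info("top"); K,T=c["K"],c["T"]
v,u=np.mgrid[0:400,0:640]
P=np.stack([(u-K[0,2])/K[0,0]*d,(v-K[1,2])/K[1,1]*d,d],-1)@T[:3,:3].T+T[:3,3]
H=P[...,2]
print(H[300,330],H[210,200])
for name,box,lo,hi in [("mod",(180,270,290,375),.048,.075),("rail",(150,195,255,362),.030,.05)]:
    m=np.zeros((400,640),np.uint8); a,b,e,f=box
    s=(H>lo)&(H<hi)&(d>0); m[a:b,e:f]=s[a:b,e:f]; 
    n,lab,st,_=cv2.connectedComponentsWithStats(m); k=1+st[1:,4].argmax(); m=lab==k
    q=P[m]; r=cv2.minAreaRect((q[:,:2]*1000).astype(np.float32)); print(name,m.sum(),np.median(q[:,2]),r,cv2.boxPoints(r).round(1).tolist())
E
```

```text
0.0013676237772581867 0.0024397906256574675
mod 1031 0.05665571799742941 ((518.6531982421875, -6.730171203613281), (91.21068572998047, 150.11781311035156), 57.49888229370117) [[430.79998779296875, -4.900000095367432], [557.5, -85.5], [606.5, -8.600000381469727], [479.8999938964844, 72.0999984741211]]
rail 832 0.03964765420113192 ((674.5294189453125, 34.42658996582031), (28.59967613220215, 298.60174560546875), 10.599101066589355) [[633.0, 178.5], [687.9000244140625, -115.0], [716.0, -109.69999694824219], [661.0999755859375, 183.8000030517578]]
```

View pics/crop0.png

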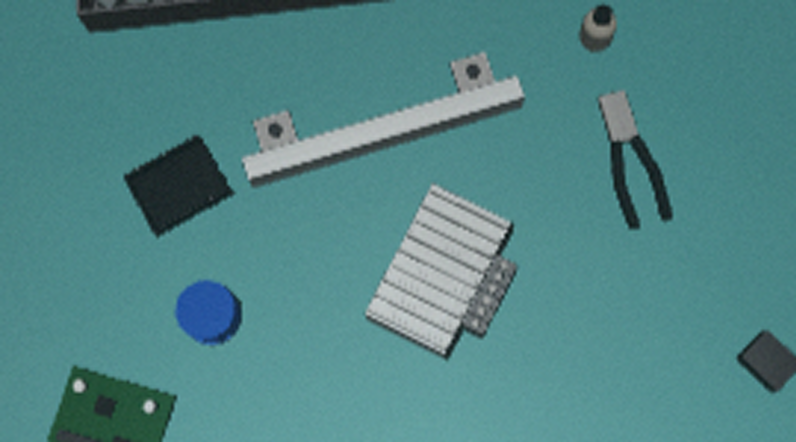

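View pics/crops0.png

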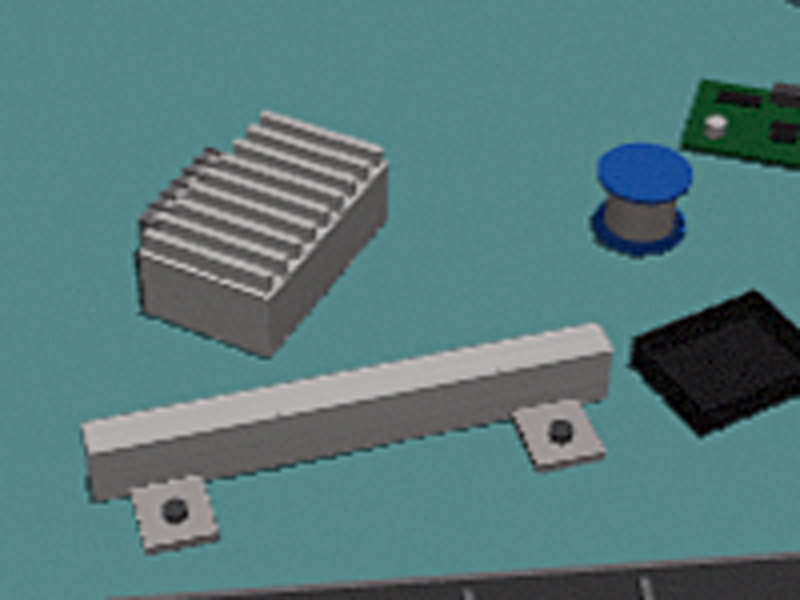

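```bash
cat >> h.py <<'E'
from scipy.spatial.transform import Rotation as R
def plan(pos,yaw=None,zsign=None):
    """pos mm world; yaw deg = desired heading of tool z. Prints total shift in units from current measured pose."""
    o=ctrl.get_obs(); M=R.from_rotvec(o["tool_rot"]).as_matrix(); 
    d=M.T@(np.asarray(pos)/1000-o["tool_pos"])/0.04
    cur=np.degrees(np.arctan2(M[1,2],M[0,2]))
    s="" 
    if yaw is not None:
        dy=(yaw-cur+180)%360-180
        s=f" turn {-dy/5:.2f}"   # x tool is down: turn about x = -yaw
    print("t %.2f"%o["t"],"pos",(o["tool_pos"]*1000).round(1),"zhead %.1f"%cur,"F",o["contact_force"].round(1),"shift",d.round(2),s)
E
python3 - <<'E'
from h import *
o=ctrl.get_obs(); print(R.from_rotvec(o["tool_rot"]).as_matrix().round(3)); plan([400,-50,150],57.5); plan([400,-50,150],57.5-180)
E
```

```text
[[-0.001  0.404  0.915]
 [-0.002  0.915 -0.404]
 [-1.    -0.002 -0.   ]]
t 0.10 pos [252.1 571.3 230.2] zhead -23.8 F [ 0.5  0.5 -0.3] shift [  2.03 -12.71   9.66]  turn -16.26
t 0.10 pos [252.1 571.3 230.2] zhead -23.8 F [ 0.5  0.5 -0.3] shift [  2.03 -12.71   9.66]  turn 19.74
```

Emit:
drive_tool(commands="1 0.7 -4.5 3.4 7; 1 0.9 -5.5 4.2 9; 1 1 -6.35 4.8 10; 1 1 -6.35 4.8 10; 1 1 -6.35 4.8 10; 1 1 -6.35 4.8 10; 1 1 -6.35 4.8 10; 1 1 -6.35 4.8 10", newtons=30)

```text
t: 0.77
tool_pos: [0.3251, 0.259, 0.1901]
tool_rot: [1.001, 1.328, -1.004]
contact_force: [1.0, -0.6, 0.1]
opening: 0.0001
```

Run:
```python
from h import *
plan([385,-55,150],57.5-180)
print(ctrl.get_obs()["q"].round(2))
```

```text
t 0.77 pos [325.1 259.  190.1] zhead -74.1 F [ 1.  -0.6  0.1] shift [ 1.01 -0.71  7.96]  turn 9.68
[ 0.49 -0.46  2.12 -0.    1.48  0.22]
```

Emit:
drive_tool(commands="1 1 -0.7 7.95 9.7; 1 1 -0.7 7.95 9.7; 1 1 -0.7 7.95 9.7; 1 1 -0.7 7.95 9.7; 1 1 -0.7 7.95 9.7; 1 1 -0.7 7.95 9.7; 1 1 -0.7 7.95 9.7; 1 1 -0.7 7.95 9.7")

```text
t: 1.43
tool_pos: [0.3868, -0.0543, 0.1507]
tool_rot: [1.615, 0.883, -1.615]
contact_force: [1.0, 0.3, -0.4]
opening: 0.0
```

Run:
```python
from h import *
for n in ["top","scene","wrist"]:
    im,d=ctrl.get_image(n); cv2.imwrite(f"pics/{n}1.png",im); np.save(f"pics/{n}1.npy",d)
    if n=="scene": cv2.imwrite("pics/sc1.png",cv2.resize(im[30:230,230:450],None,fx=3,fy=3,interpolation=cv2.INTER_CUBIC))
plan([385,-55,150],57.5-180)
print(ctrl.get_obs()["q"].round(2),np.round(ctrl.camera_info("wrist")["T"],3))
```

```text
t 1.58 pos [386.7 -52.9 150.6] zhead -122.6 F [0.2 1.  1. ] shift [ 0.01 -0.01  0.07]  turn -0.02
[-0.33 -0.51  2.22  0.    1.43  0.24] [[ 0.843 -0.511 -0.168  0.429]
 [-0.538 -0.802 -0.26   0.014]
 [-0.002  0.309 -0.951  0.293]
 [ 0.     0.     0.     1.   ]]
```

View pics/sc1.png

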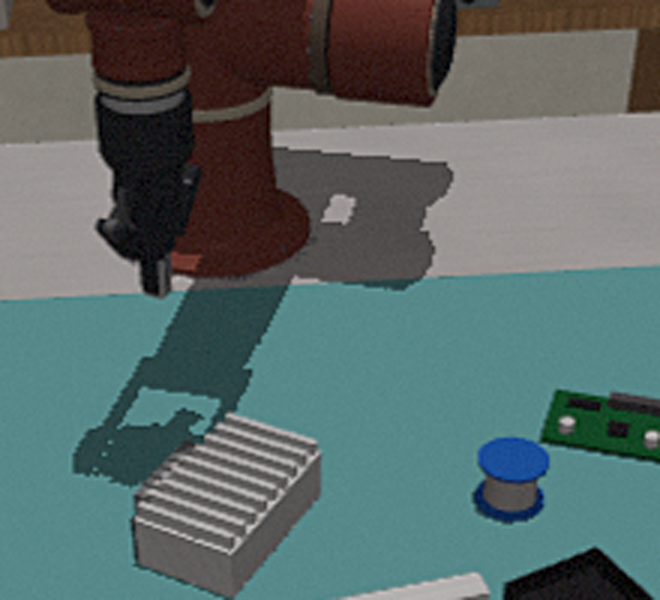

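View pics/wrist1.png

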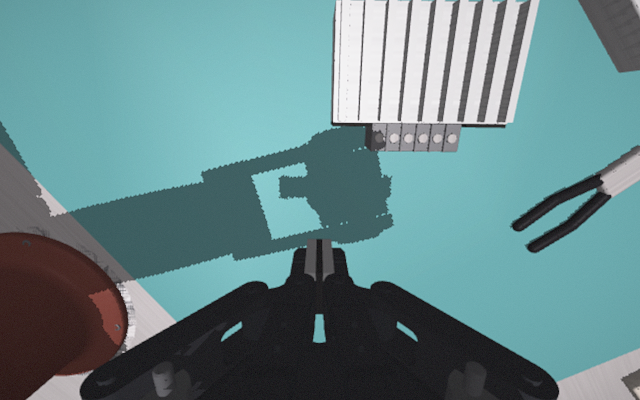

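Run:
```python
from h import *
d=np.load("pics/wrist1.npy"); c=ctrl.camera_info("wrist"); K,T=c["K"],c["T"]
v,u=np.mgrid[0:400,0:640]
P=np.stack([(u-K[0,2])/K[0,0]*d,(v-K[1,2])/K[1,1]*d,d],-1)@T[:3,:3].T+T[:3,3]
o=ctrl.get_obs();M=R.from_rotvec(o["tool_rot"]).as_matrix(); Q=(P-o["tool_pos"])@M*1000
m=(d>0)&(Q[...,0]>-110)&(Q[...,0]<10)&(abs(Q[...,2])<60)&(abs(Q[...,1])<90)
for a in range(-110,10,10):
    s=m&(Q[...,0]>=a)&(Q[...,0]<a+10)
    if s.sum()>3: print(a,s.sum(),"y",Q[s][:,1].min().round(),Q[s][:,1].max().round(),"z",Q[s][:,2].min().round(),Q[s][:,2].max().round())
# module from wrist depth
H=P[...,2]; s=(d>0)&(H>.05)&(H<.07)&(v<130); q=P[s]*1000
print(s.sum(), H[60:100,100:250].mean())
t=(d>0)&(H>.02)&(H<.047)&(v<155)&(u>330)&(u<520)&(v>125); 
print("rear faceish",P[121,340:510:20].round(3).tolist())
# top-view remeasure
d=np.load("pics/top1.npy"); c=ctrl.camera_info("top");K,T=c["K"],c["T"]
P=np.stack([(u-K[0,2])/K[0,0]*d,(v-K[1,2])/K[1,1]*d,d],-1)@T[:3,:3].T+T[:3,3]
H=P[...,2]; s=(d>0)&(H>.048)&(H<.075)&(u>290)&(u<375)&(v>180)&(v<270)
q=P[s]; print(cv2.minAreaRect((q[:,:2]*1000).astype(np.float32)))
```

```text
-100 5686 y -62.0 60.0 z -22.0 -8.0
-90 12818 y -64.0 61.0 z -19.0 4.0
-80 9096 y -59.0 56.0 z -18.0 11.0
-70 4746 y -51.0 49.0 z -18.0 11.0
-60 5293 y -42.0 41.0 z -15.0 12.0
-50 1825 y -35.0 33.0 z -14.0 12.0
-40 733 y -16.0 16.0 z -13.0 12.0
-30 583 y -15.0 13.0 z -12.0 -6.0
-20 500 y -15.0 12.0 z -12.0 -5.0
-10 206 y -13.0 11.0 z -12.0 -6.0
13373 0.0018263530893120887
rear faceish [[0.439, -0.003, 0.047], [0.452, -0.011, 0.059], [0.466, -0.02, 0.06], [0.479, -0.028, 0.06], [0.494, -0.038, 0.057], [0.508, -0.047, 0.056], [0.429, 0.014, 0.293], [0.537, -0.065, 0.055], [0.551, -0.075, 0.053]]
((518.468017578125, -6.069793701171875), (92.29579162597656, 149.5299072265625), 56.220523834228516)
```

```bash
cat >> h.py <<'E'
def measure(im,d,c,show=True):
    K,T=c["K"],c["T"]; v,u=np.mgrid[0:400,0:640]
    P=np.stack([(u-K[0,2])/K[0,0]*d,(v-K[1,2])/K[1,1]*d,d],-1)@T[:3,:3].T+T[:3,3]
    H=P[...,2]; hsv=cv2.cvtColor(im,cv2.COLOR_BGR2HSV)
    g=(d>0)&(hsv[...,1]<60)&(hsv[...,2]>75)&(abs(P[...,0]-.57)<.2)&(abs(P[...,1])<.25)
    out={}
    for n,lo,hi in(("mod",.047,.068),("rail",.033,.045)):
        m=(g&(H>lo)&(H<hi)).astype(np.uint8)
        m=cv2.morphologyEx(m,cv2.MORPH_CLOSE,np.ones((3,3)))&(H>lo)&(H<hi)&(d>0)
        k,lab,st,_=cv2.connectedComponentsWithStats(m.astype(np.uint8)); 
        best=1+st[1:,4].argmax(); q=(P[lab==best]*1000)
        r=cv2.minAreaRect(q[:,:2].astype(np.float32)); (cx,cy),(w,h),a=r
        if w>h: a-=90;w,h=h,w
        # a: heading of short side (x axis)
        a=(a+90)%180-90
        out[n]=(cx,cy,a,w,h)
        if show: print(n,"c %.1f %.1f yaw %.1f size %.1f %.1f n %d"%(cx,cy,a,w,h,len(q)))
    return out
E
python3 - <<'E'
from h import *
for n in("scene","top"):
  for k in "01":
    print(n,k);measure(cv2.imread(f"pics/{n}{k}.png"),np.load(f"pics/{n}{k}.npy"),ctrl.camera_info(n))
plan([425,-36,22],57-180)
print(ctrl.camera_info("wrist")["K"])
E
```

```text
scene 0
mod c 522.7 -7.4 yaw 57.4 size 90.2 152.7 n 1561
rail c 677.3 32.2 yaw 11.0 size 30.3 299.2 n 1314
scene 1
mod c 523.5 -7.3 yaw 57.5 size 90.6 152.4 n 1545
rail c 677.4 32.2 yaw 10.3 size 29.9 299.0 n 1321
top 0
mod c 519.7 -5.0 yaw 57.0 size 88.8 149.9 n 1152
rail c 674.9 34.0 yaw 10.5 size 27.1 297.7 n 745
top 1
mod c 519.0 -5.8 yaw 56.8 size 91.2 149.7 n 1008
rail c 674.6 33.4 yaw 10.8 size 26.8 298.5 n 738
t 1.58 pos [386.7 -52.9 150.6] zhead -122.6 F [0.2 1.  1. ] shift [ 3.21  0.59 -0.87]  turn 0.08
[[275.30098202   0.         318.89053542]
 [  0.         275.30098202 199.04426355]
 [  0.           0.           1.        ]]
```

Emit:
drive_tool(commands="1 1 0.6 -0.85 0; 1 2 0.6 -0.85 0; 1 2.8 0.6 -0.85 0; 1 3.2 0.6 -0.85 0; 1 3.2 0.6 -0.85 0; 1 3.2 0.6 -0.85 0")

```text
t: 2.08
tool_pos: [0.4246, -0.0341, 0.0226]
tool_rot: [1.609, 0.891, -1.612]
contact_force: [0.5, 0.4, -0.1]
opening: 0.0002
```

Run:
```python
from h import *
im,d=ctrl.get_image("wrist"); cv2.imwrite("pics/w2.png",im)
plan([435,-21,22],57-180)
```

```text
t 2.13 pos [426.3 -34.8  24.3] zhead -122.2 F [ 0.  -1.   0.1] shift [ 0.06 -0.   -0.41]  turn 0.15
```

View pics/w2.png

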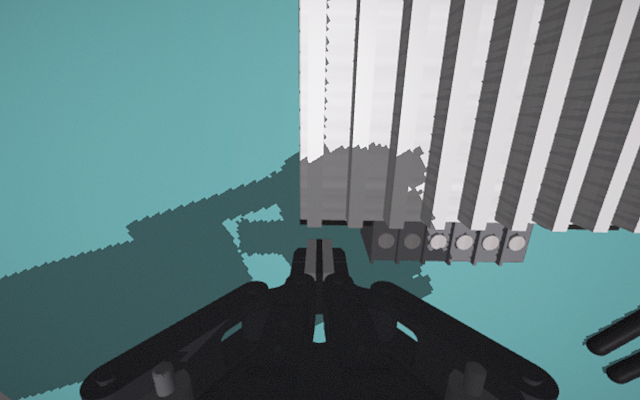

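Run:
```python
from h import *
c=ctrl.camera_info("wrist");o=ctrl.get_obs();M=R.from_rotvec(o["tool_rot"]).as_matrix()
for n,u,v,z in(("left top edge",300,215,.06),("left top far",300,10,.06),("bumper/rear L",302,221,.06),("rear R",635,231,.06),("term L rear",373,262,.043),("term L front",362,224,.043),("term R rear",525,262,.043)):
    print(n,(M.T@(ray(c,u,v,z)-o["tool_pos"])*1000).round(1))
```

```text
left top edge [-35.7  -8.7 -37.8]
left top far [ -35.6   -7.2 -110.8]
bumper/rear L [-35.7  -7.9 -35.1]
rear R [-35.5 132.7 -30.7]
term L rear [-18.6  26.7  -5.6]
term L front [-18.6  20.1 -26.5]
term R rear [-18.5 104.1  -5.6]
```

Emit:
drive_tool(commands="1 0 0.1 -0.15 0; 1 0 0.1 -0.28 0; 1 0 0.1 -0.38 0; 1 0 0.1 -0.46 0.1; 1 0 0.08 -0.56 0.4; 1 0 0.04 -0.66 0.8; 1 0 0 -0.76 1.2; 1 0 0 -0.76 1.2")

```text
t: 2.8
tool_pos: [0.4426, -0.0106, 0.0248]
tool_rot: [1.681, 0.811, -1.683]
contact_force: [-3.0, -5.6, 5.1]
opening: 0.0
```

```bash
cat > look.py <<'E'
from h import *
import sys
k=sys.argv[1]
c=ctrl.camera_info("scene"); im,d=ctrl.get_image("scene"); r=measure(im,d,c)
# mean of top/scene bias: shift -1.8,+1
mx,my,a=r["mod"][0]-2,r["mod"][1]+.8,r["mod"][2]
o=ctrl.get_obs();t=o["tool_pos"][:2]*1000
A=np.radians(a); e=np.array([np.cos(A),np.sin(A)]);f=np.array([-e[1],e[0]])
print("TCP in module frame",(np.array([e,f])@(t-[mx,my])).round(1))
B=np.radians(10.6);E=np.array([np.cos(B),np.sin(B)]);F=np.array([-E[1],E[0]])
rel=np.array([mx-663.7,my-30.7]);fr=np.array([rel+45*e+s*75*f for s in(1,-1)])
print("module in rail: x %.1f y %.1f yaw %.1f; FL x %.1f FR x %.1f"%(rel@E,rel@F,a-10.6,fr[0]@E,fr[1]@E))
if "w" in sys.argv[2:]:
    im,d=ctrl.get_image("wrist"); cv2.imwrite(f"pics/w{k}.png",im)
cv2.imwrite(f"pics/s{k}.png",cv2.resize(ctrl.get_image("scene")[0][120:290,220:460],None,fx=3,fy=3)) if "s" in sys.argv[2:] else 0
plan([0,0,22],a-180)
E
python3 look.py 3 w
```

```text
mod c 526.2 -4.6 yaw 51.5 size 96.3 149.4 n 1556
rail c 676.8 31.9 yaw 10.6 size 30.6 298.9 n 1316
TCP in module frame [-56.2  59.6]
module in rail: x -143.5 y -8.2 yaw 40.9; FL x -158.6 FR x -60.3
t 2.90 pos [442.6 -10.6  24.7] zhead -128.3 F [-3.2 -3.8  3.8] shift [ 0.06 -8.85  6.65]  turn 0.04
```

View pics/w3.png

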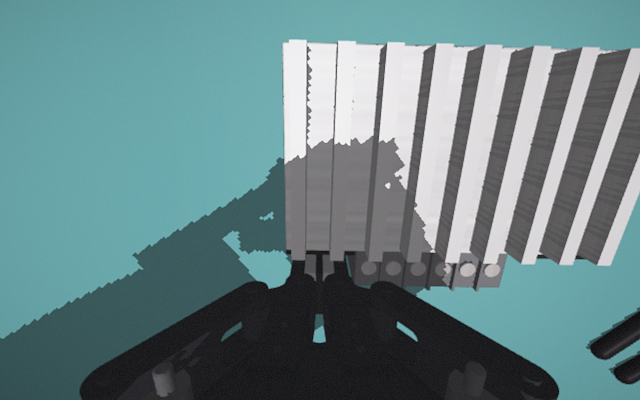

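Emit:
drive_tool(commands="1 0 -0.03 -0.1 0.4; 1 0 -0.07 -0.21 0.8; 1 0 -0.1 -0.31 1.2; 1 0 -0.14 -0.42 1.6; 1 0 -0.18 -0.52 2; 1 0 -0.22 -0.63 2.4; 1 0 -0.25 -0.73 2.8; 1 0 -0.29 -0.83 3.2")

```text
t: 3.57
tool_pos: [0.4537, 0.0224, 0.0246]
tool_rot: [1.863, 0.596, -1.866]
contact_force: [-3.9, -4.9, 3.9]
opening: 0.0004
```

```bash
python3 look.py 4 w
```

```text
mod c 536.5 4.3 yaw 36.1 size 97.9 149.3 n 1553
rail c 677.2 32.7 yaw 10.4 size 31.3 300.3 n 1323
TCP in module frame [-54.4  62. ]
module in rail: x -131.7 y -1.4 yaw 25.5; FL x -123.4 FR x -58.8
t 3.67 pos [453.9  23.2  24.4] zhead -144.3 F [-1.8 -2.8  2.6] shift [ 0.06 -6.15  9.56]  turn -0.08
```

View pics/w4.png

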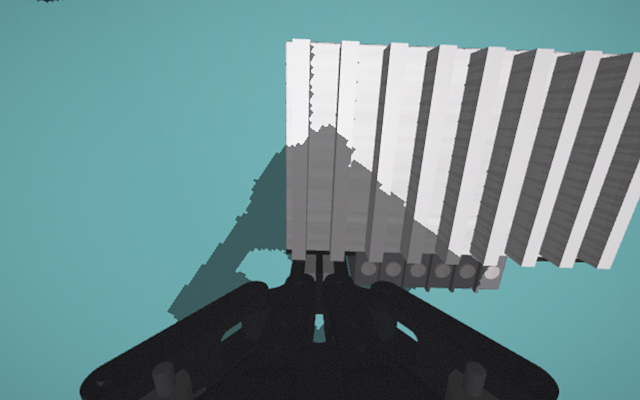

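Emit:
drive_tool(commands="1 0 -0.04 -0.1 0.4; 1 0 -0.08 -0.21 0.8; 1 0 -0.11 -0.31 1.2; 1 0 -0.15 -0.42 1.6; 1 0 -0.19 -0.52 2; 1 0 -0.23 -0.63 2.4; 1 0 -0.26 -0.73 2.8; 1 0 -0.3 -0.83 3.2")

```text
t: 4.33
tool_pos: [0.4728, 0.0521, 0.0238]
tool_rot: [2.032, 0.35, -2.038]
contact_force: [-4.5, -3.5, 3.9]
opening: 0.0003
```

Emit:
drive_tool(commands="1 0 -0.04 -0.1 0.4; 1 0 -0.08 -0.21 0.8; 1 0 -0.11 -0.31 1.2; 1 0 -0.15 -0.42 1.6; 1 0 -0.19 -0.52 2; 1 0 -0.23 -0.63 2.4; 1 0 -0.26 -0.73 2.8; 1 0 -0.3 -0.83 3.2")

```text
t: 5.0
tool_pos: [0.4993, 0.075, 0.0234]
tool_rot: [2.185, 0.068, -2.194]
contact_force: [-5.4, -1.4, 3.3]
opening: -0.0003
```

```bash
python3 look.py 5 w
```

```text
mod c 558.7 16.6 yaw 0.8 size 100.6 149.6 n 1455
rail c 677.4 32.7 yaw 10.8 size 30.1 300.7 n 1326
TCP in module frame [-55.7  59. ]
module in rail: x -107.6 y 6.6 yaw -9.8; FL x -50.5 FR x -76.0
t 5.10 pos [500.2  75.5  23.4] zhead -176.3 F [-2.7  0.   2.4] shift [ 0.05  1.07 12.6 ]  turn 0.57
```

View pics/w5.png

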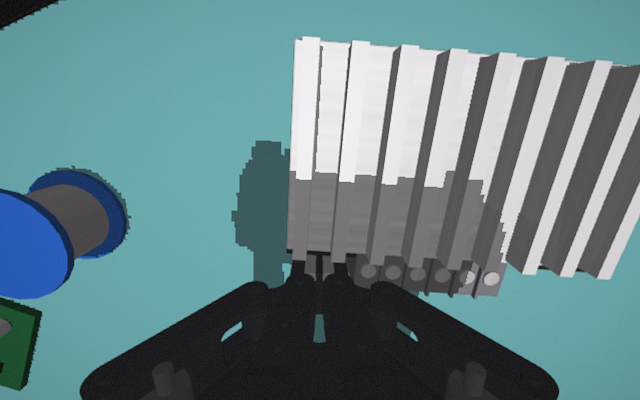

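Emit:
drive_tool(commands="1 0 0 0.6 0; 1 -0.4 0 1.1 0; 1 -1.2 0.7 1.2 0.6; 1 -1.4 1.6 1.2 0.6; 1 -1.4 2.5 1.1 0.6; 1 -0.9 3 1 0.6; 1 0 3 0.9 0.6; 1 0 3 0.9 0.6")

```text
t: 5.77
tool_pos: [0.4688, -0.0471, 0.0181]
tool_rot: [2.209, 0.014, -2.227]
contact_force: [-1.4, 1.7, -1.3]
opening: 0.0001
```

```bash
python3 look.py 6 w s; python3 -c "
from h import *
c=ctrl.camera_info('top');im,d=ctrl.get_image('top');measure(im,d,c)"
```

```text
mod c 560.6 16.7 yaw 0.1 size 95.3 148.8 n 1447
rail c 676.2 32.1 yaw 10.8 size 31.2 299.7 n 1330
TCP in module frame [-89.2 -64. ]
module in rail: x -105.8 y 6.4 yaw -10.5; FL x -47.8 FR x -75.2
t 5.92 pos [472.5 -46.8  23.8] zhead -179.3 F [ 0.6 -0.1  0.2] shift [ 0.04 -1.32 11.8 ]  turn 0.13
mod c 557.6 18.5 yaw -0.2 size 89.6 149.4 n 756
rail c 675.1 33.9 yaw 10.5 size 26.7 298.5 n 744
```

View pics/w6.png

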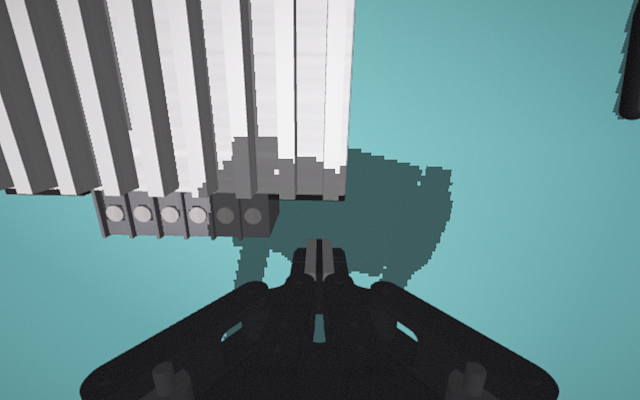

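View pics/s6.png

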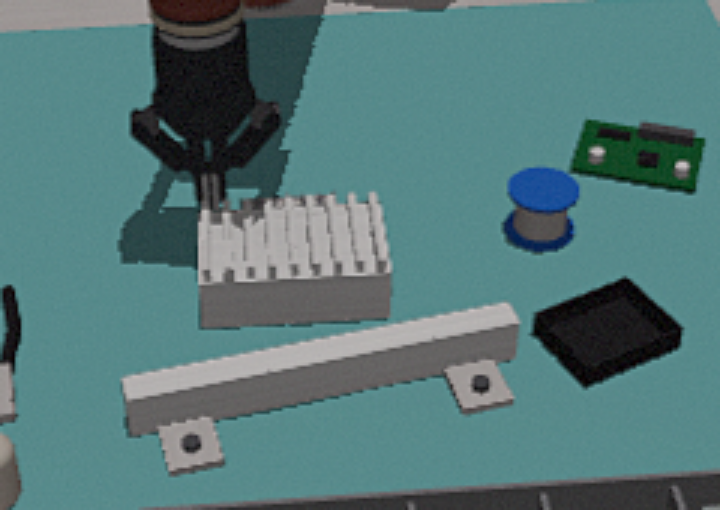

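Emit:
drive_tool(commands="1 0 -0.05 -0.25 0; 1 0 -0.06 -0.45 0; 1 0 -0.06 -0.6 0; 1 0 -0.06 -0.7 0; 1 0 -0.03 -0.8 -0.35; 1 0 0 -0.9 -0.75; 1 0 0.04 -1 -1.15; 1 0 0.08 -1.1 -1.55")

```text
t: 6.63
tool_pos: [0.5154, -0.0499, 0.0237]
tool_rot: [2.138, 0.16, -2.148]
contact_force: [-7.9, -1.7, 7.3]
opening: 0.0001
```

```bash
python3 look.py 7 w
```

```text
mod c 563.2 16.2 yaw 7.3 size 101.5 146.9 n 1513
rail c 676.8 32.5 yaw 10.8 size 29.5 300.1 n 1326
TCP in module frame [-52.8 -61. ]
module in rail: x -103.2 y 5.4 yaw -3.3; FL x -53.9 FR x -62.7
t 6.73 pos [516.6 -50.1  23.7] zhead -171.5 F [-3.2 -1.9  1.9] shift [ 0.06 -3.14 12.59]  turn 0.24
```

View pics/w7.png

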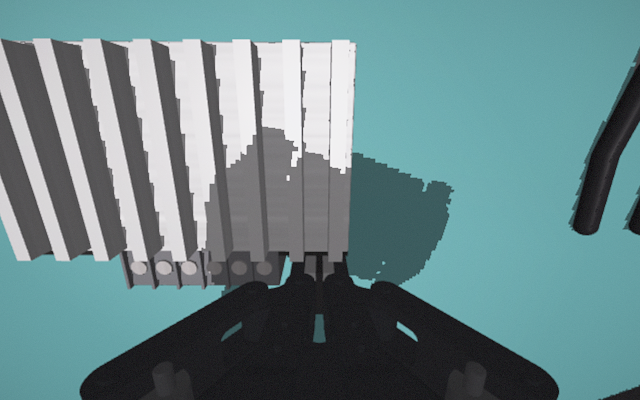

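Emit:
drive_tool(commands="1 0 0.03 -0.09 -0.3; 1 0 0.07 -0.18 -0.6; 1 0 0.1 -0.26 -1; 1 0 0.13 -0.35 -1.3; 1 0 0.17 -0.43 -1.6; 1 0 0.2 -0.51 -1.95; 1 0 0.24 -0.6 -2.3; 1 0 0.27 -0.68 -2.6")

```text
t: 7.4
tool_pos: [0.5442, -0.0564, 0.0233]
tool_rot: [2.013, 0.383, -2.02]
contact_force: [-5.2, -0.8, 3.7]
opening: -0.0002
```

Emit:
drive_tool(commands="1 0 0 0.6 0; 1 -0.4 0 1.1 0; 1 -1.2 -0.7 1.2 0; 1 -1.4 -1.6 1.2 0; 1 -1.4 -2.5 1.1 0; 1 -0.9 -3.1 1 0; 1 0 -3.1 0.9 0; 1 0 -3.1 0.9 0")

```text
t: 8.07
tool_pos: [0.4618, 0.0477, 0.0179]
tool_rot: [2.008, 0.387, -2.026]
contact_force: [-1.7, -0.0, -1.7]
opening: 0.0002
```

```bash
python3 look.py 8 w; python3 -c "
from h import *
c=ctrl.camera_info('top');im,d=ctrl.get_image('top');measure(im,d,c)"
```

```text
mod c 578.6 19.9 yaw 22.7 size 96.0 147.6 n 1621
rail c 676.6 33.0 yaw 10.9 size 30.5 301.0 n 1331
TCP in module frame [-94.6  68. ]
module in rail: x -87.5 y 6.2 yaw 12.1; FL x -59.2 FR x -27.7
t 8.17 pos [465.1  46.3  22.4] zhead -158.5 F [ 1.  -0.5  1. ] shift [ 0.04 -3.18 11.25]  turn -0.25
mod c 574.8 23.4 yaw 22.0 size 90.3 149.4 n 830
rail c 674.3 33.8 yaw 10.5 size 26.1 298.2 n 731
```

View pics/w8.png

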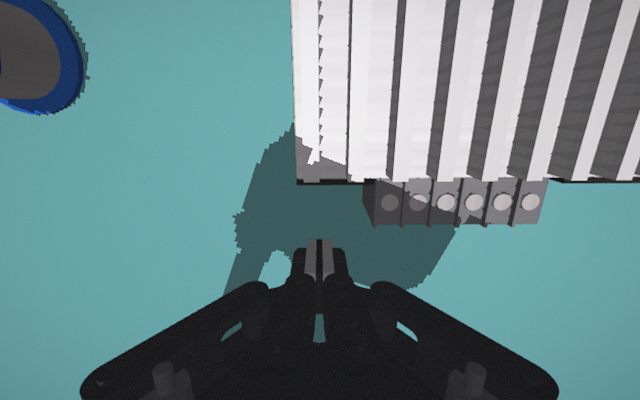

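Emit:
drive_tool(commands="1 0 0.15 -0.3 0; 1 0 0.15 -0.55 0; 1 0 0.15 -0.73 0; 1 0 0.15 -0.84 0; 1 0 0.12 -0.95 0.4; 1 0 0.08 -1.05 0.8; 1 0 0.04 -1.15 1.2; 1 0 0.01 -1.25 1.6")

```text
t: 8.88
tool_pos: [0.511, 0.0635, 0.0238]
tool_rot: [2.091, 0.245, -2.104]
contact_force: [-10.1, -1.4, 8.9]
opening: -0.0003
```

```bash
python3 look.py 9 w
```

```text
mod c 583.3 20.8 yaw 17.1 size 101.4 148.5 n 1618
rail c 676.6 32.3 yaw 10.7 size 31.0 299.7 n 1323
TCP in module frame [-53.8  60.9]
module in rail: x -82.7 y 6.2 yaw 6.5; FL x -46.4 FR x -29.5
t 8.98 pos [512.   64.   23.7] zhead -166.6 F [-4.4 -0.8  4.6] shift [ 0.08 -1.41 12.82]  turn -0.73
```

View pics/w9.png

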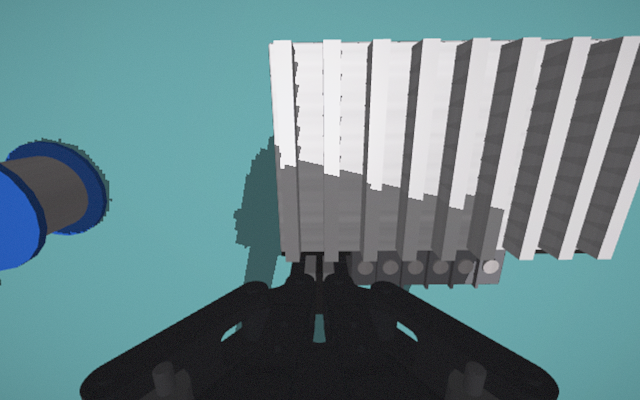

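Emit:
drive_tool(commands="1 0 -0.06 -0.09 0.2; 1 0 -0.1 -0.17 0.4; 1 0 -0.14 -0.25 0.6; 1 0 -0.18 -0.33 0.8; 1 0 -0.22 -0.41 1; 1 0 -0.25 -0.49 1.2; 1 0 -0.28 -0.57 1.4; 1 0 -0.3 -0.63 1.6")

```text
t: 9.65
tool_pos: [0.5331, 0.0812, 0.0234]
tool_rot: [2.168, 0.101, -2.178]
contact_force: [-6.8, -1.3, 3.9]
opening: -0.0002
```

Emit:
drive_tool(commands="1 0 0 0.6 0; 1 -0.4 0 1.1 0; 1 -1.2 0.7 1.2 0.5; 1 -1.4 1.6 1.2 0.5; 1 -1.4 2.5 1.1 0.5; 1 -0.9 3.1 1 0.5; 1 0 3.1 0.8 0.5; 1 0 3.1 0.8 0.5")

```text
t: 10.32
tool_pos: [0.5111, -0.0457, 0.0177]
tool_rot: [2.188, 0.056, -2.209]
contact_force: [-2.1, 1.0, -1.4]
opening: -0.0
```

```bash
python3 look.py 10 w; python3 -c "
from h import *
c=ctrl.camera_info('top');im,d=ctrl.get_image('top');measure(im,d,c)"
```

```text
mod c 594.6 25.7 yaw 0.6 size 93.7 149.6 n 1564
rail c 677.4 32.4 yaw 10.6 size 30.1 299.5 n 1323
TCP in module frame [-81.9 -70.8]
module in rail: x -70.6 y 9.0 yaw -10.0; FL x -13.3 FR x -39.3
t 10.42 pos [513.1 -45.   22.1] zhead -177.1 F [-0.2  0.6  0.7] shift [ 0.05 -1.77 12.75]  turn 0.46
mod c 591.7 53.4 yaw -0.1 size 89.6 98.6 n 645
rail c 675.0 33.4 yaw 10.9 size 27.3 297.9 n 740
```

View pics/w10.png

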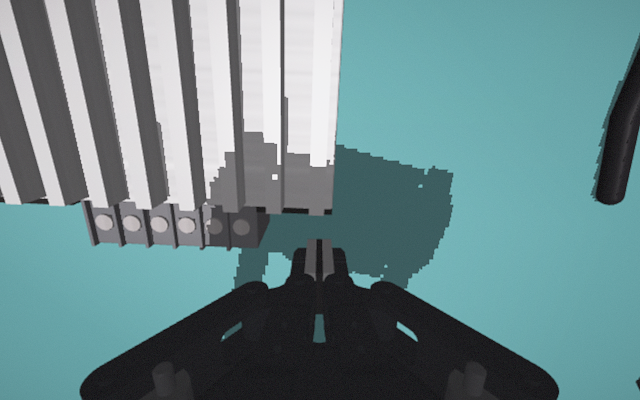

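Emit:
drive_tool(commands="1 0 -0.2 -0.2 0; 1 0 -0.22 -0.4 0; 1 0 -0.22 -0.52 0; 1 0 -0.2 -0.62 -0.2; 1 0 -0.17 -0.72 -0.5; 1 0 -0.13 -0.81 -0.8; 1 0 -0.1 -0.89 -1.1; 1 0 -0.07 -0.97 -1.4")

```text
t: 11.13
tool_pos: [0.5524, -0.0405, 0.0245]
tool_rot: [2.125, 0.187, -2.133]
contact_force: [-8.2, -1.3, 7.0]
opening: -0.0
```

```bash
python3 look.py 11 w
```

```text
mod c 599.2 26.8 yaw 9.9 size 98.8 148.8 n 1657
rail c 677.8 32.3 yaw 10.8 size 30.5 299.1 n 1329
TCP in module frame [-54.9 -59.7]
module in rail: x -65.9 y 9.1 yaw -0.7; FL x -20.0 FR x -21.8
t 11.23 pos [553.4 -40.6  24.5] zhead -170.0 F [-4.2 -2.   3.9] shift [ 0.07 -3.4  13.45]  turn 0.02
```

View pics/w11.png

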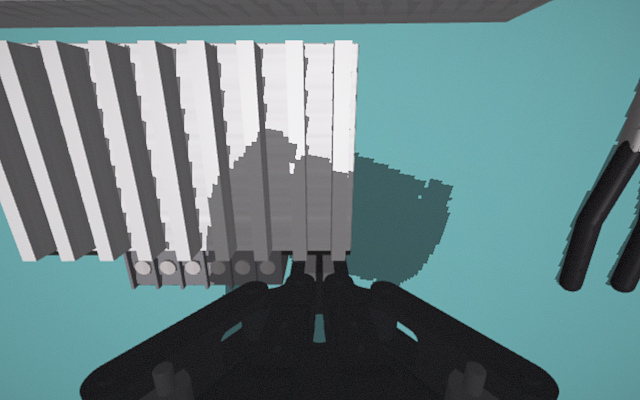

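Emit:
drive_tool(commands="1 0 0.03 -0.08 -0.3; 1 0 0.06 -0.15 -0.5; 1 0 0.09 -0.21 -0.8; 1 0 0.09 -0.21 -0.8")

```text
t: 11.57
tool_pos: [0.5621, -0.0426, 0.0241]
tool_rot: [2.09, 0.256, -2.092]
contact_force: [-4.1, -2.1, 3.7]
opening: 0.0
```

Emit:
drive_tool(commands="1 0 0 0.6 0; 1 -0.4 0 1.1 0; 1 -1.2 -0.7 1.2 0; 1 -1.4 -1.6 1.2 0; 1 -1.4 -2.5 1.1 0; 1 -0.9 -3 1 0; 1 0 -3 0.8 0; 1 0 -3 0.8 0")

```text
t: 12.23
tool_pos: [0.4984, 0.0681, 0.0179]
tool_rot: [2.083, 0.26, -2.1]
contact_force: [-2.2, -0.4, -1.0]
opening: -0.0
```

```bash
python3 look.py 12 w; python3 -c "
from h import *
c=ctrl.camera_info('top');im,d=ctrl.get_image('top');measure(im,d,c);cv2.imwrite('pics/t12.png',cv2.resize(im[130:280,180:450],None,fx=2.95,fy=2.95,interpolation=cv2.INTER_CUBIC))"
```

```text
mod c 606.5 29.3 yaw 14.3 size 93.3 149.6 n 1678
rail c 665.6 30.5 yaw 10.3 size 53.3 300.1 n 1574
TCP in module frame [-92.8  62.1]
module in rail: x -58.3 y 10.3 yaw 3.7; FL x -18.3 FR x -8.6
t 12.33 pos [501.1  66.8  22.5] zhead -166.0 F [-0.4 -0.5  0.7] shift [ 0.04 -1.4  12.56]  turn -0.06
mod c 602.5 30.6 yaw 14.5 size 89.6 148.9 n 683
rail c 674.9 33.7 yaw 10.6 size 27.2 298.0 n 734
```

View pics/w12.png

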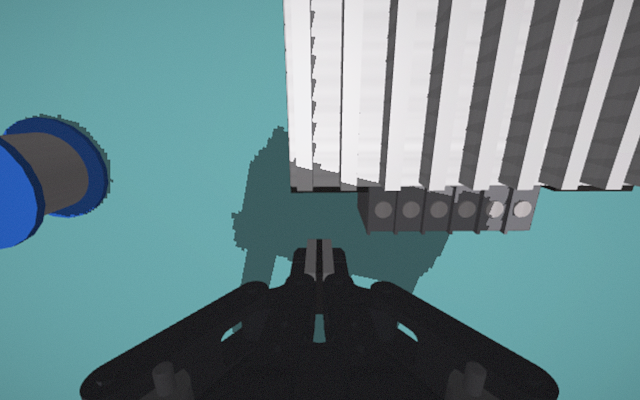

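View pics/t12.png

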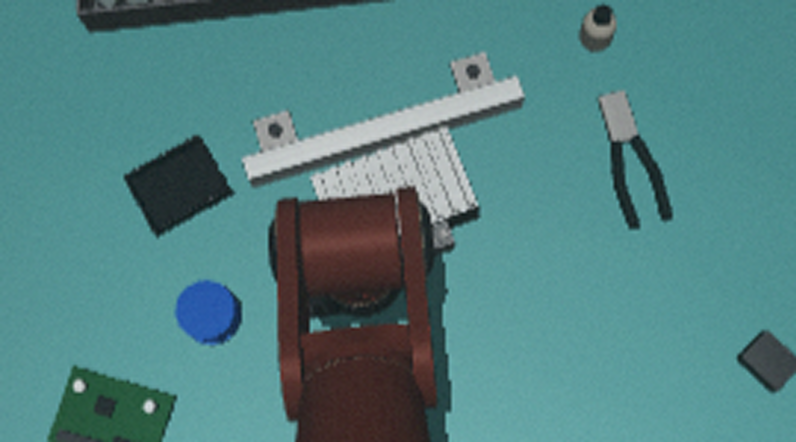

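Emit:
drive_tool(commands="1 0 0 -0.3 0; 1 0 0 -0.55 0; 1 0 0 -0.75 0; 1 0 0 -0.85 0; 1 0 -0.02 -0.92 0.2; 1 0 -0.04 -0.99 0.4; 1 0 -0.06 -1.06 0.7; 1 0 -0.06 -1.06 0.7")

```text
t: 13.05
tool_pos: [0.5419, 0.0786, 0.0244]
tool_rot: [2.123, 0.193, -2.13]
contact_force: [-6.1, -0.2, 4.9]
opening: -0.0002
```

```bash
python3 look.py 13 w
```

```text
mod c 611.0 27.5 yaw 12.6 size 100.7 149.7 n 1691
rail c 668.4 30.6 yaw 11.0 size 47.0 299.7 n 1559
TCP in module frame [-54.5  63.7]
module in rail: x -54.2 y 7.7 yaw 2.0; FL x -11.8 FR x -6.7
t 13.15 pos [541.9  78.6  24.4] zhead -169.6 F [-6.4 -0.6  5.3] shift [ 0.1  -0.51 13.68]  turn -0.43
```

View pics/w13.png

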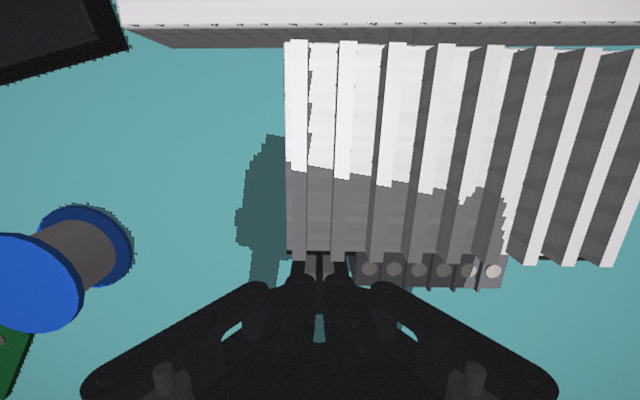

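Emit:
drive_tool(commands="1 0 -0.02 -0.06 0.1; 1 0 -0.04 -0.12 0.2; 1 0 -0.05 -0.17 0.3; 1 0 -0.05 -0.17 0.3")

```text
t: 13.48
tool_pos: [0.5471, 0.0818, 0.0242]
tool_rot: [2.134, 0.166, -2.147]
contact_force: [-11.5, 0.0, 8.9]
opening: -0.0001
```

Emit:
drive_tool(commands="1 0 0 0.6 0; 1 -0.4 0 1.1 0; 1 -1.2 0.7 1.2 0; 1 -1.4 1.6 1.2 0; 1 -1.4 2.5 1.1 0; 1 -0.9 3.1 1 0; 1 0 3.1 0.8 0; 1 0 3.1 0.8 0")

```text
t: 14.15
tool_pos: [0.5339, -0.0465, 0.0183]
tool_rot: [2.135, 0.166, -2.151]
contact_force: [-2.4, 0.1, -1.1]
opening: 0.0
```

```bash
python3 look.py 14 w s; python3 -c "
from h import *
c=ctrl.camera_info('top');im,d=ctrl.get_image('top');measure(im,d,c)"
```

```text
mod c 613.1 29.3 yaw 6.6 size 94.6 150.0 n 1639
rail c 670.2 31.0 yaw 10.6 size 43.3 299.8 n 1529
TCP in module frame [-85.1 -66.6]
module in rail: x -51.9 y 9.1 yaw -4.0; FL x -1.7 FR x -12.2
t 14.30 pos [536.9 -45.5  24.2] zhead -171.1 F [ 0.2  0.1 -0.2] shift [ 0.05 -3.21 13.08]  turn 0.47
mod c 610.8 51.2 yaw 6.3 size 95.1 109.3 n 652
rail c 669.5 32.7 yaw 10.9 size 36.9 298.4 n 743
```

View pics/w14.png

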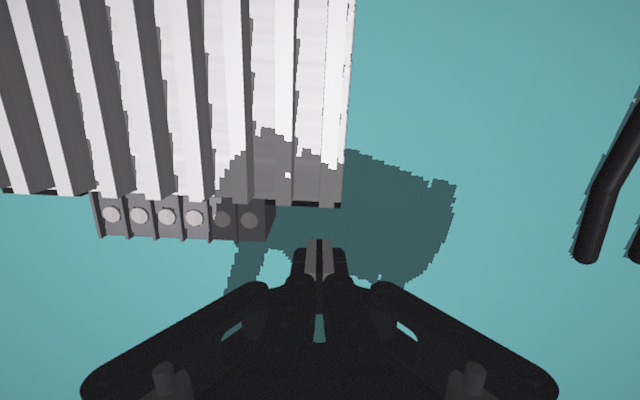

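View pics/s14.png

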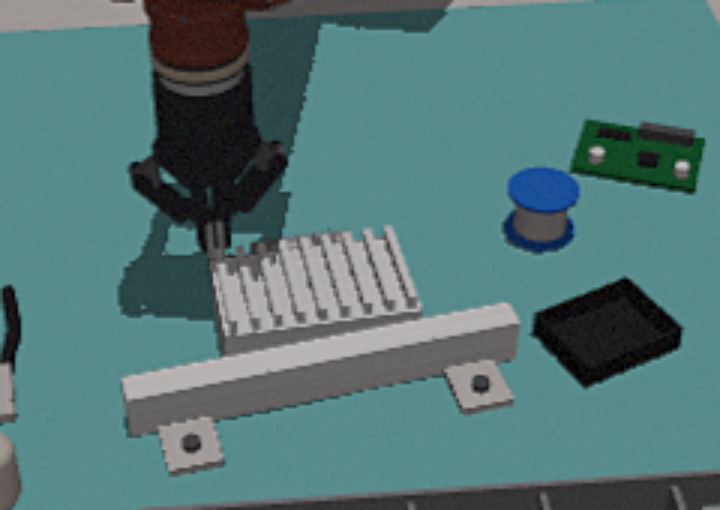

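Emit:
drive_tool(commands="1 0 -0.14 -0.2 0; 1 0 -0.14 -0.4 0; 1 0 -0.14 -0.53 0; 1 0 -0.14 -0.61 0; 1 0 -0.13 -0.67 -0.1; 1 0 -0.12 -0.73 -0.2; 1 0 -0.1 -0.79 -0.3; 1 0 -0.1 -0.79 -0.3")

```text
t: 15.02
tool_pos: [0.5665, -0.0373, 0.0238]
tool_rot: [2.122, 0.193, -2.128]
contact_force: [-4.3, -3.0, 4.1]
opening: 0.0003
```

```bash
python3 look.py 15 w
```

```text
mod c 613.7 29.9 yaw 9.5 size 99.3 149.4 n 1718
rail c 673.5 31.5 yaw 10.2 size 38.4 299.3 n 1500
TCP in module frame [-55.8 -59.6]
module in rail: x -51.1 y 9.6 yaw -1.1; FL x -4.6 FR x -7.6
t 15.12 pos [566.5 -37.2  23.8] zhead -169.5 F [-5.5 -2.4  4.5] shift [ 0.08 -3.49 13.76]  turn 0.20
```

View pics/w15.png

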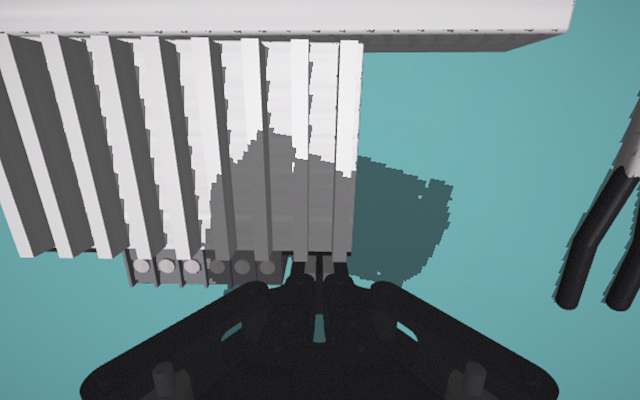

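Emit:
drive_tool(commands="1 0 0.02 -0.05 -0.1; 1 0 0.03 -0.1 -0.2; 1 0 0.03 -0.1 -0.2")

```text
t: 15.37
tool_pos: [0.5706, -0.0378, 0.0236]
tool_rot: [2.112, 0.211, -2.119]
contact_force: [-4.1, -3.3, 4.2]
opening: -0.0002
```

Emit:
drive_tool(commands="1 0 0 0.6 0; 1 -0.4 0 1.1 0; 1 -1.2 -0.7 1.2 0; 1 -1.4 -1.6 1.2 0; 1 -1.4 -2.5 1.1 0; 1 -0.9 -3 1 0; 1 0 -3 0.8 0; 1 0 -3 0.8 0")

```text
t: 16.03
tool_pos: [0.5121, 0.0757, 0.0174]
tool_rot: [2.105, 0.216, -2.126]
contact_force: [-2.3, 0.2, -1.0]
opening: -0.0001
```

```bash
python3 look.py 16 w s
```

```text
mod c 617.6 31.1 yaw 11.4 size 94.0 149.2 n 1692
rail c 674.4 32.1 yaw 10.4 size 35.8 300.1 n 1455
TCP in module frame [-92.2  62.5]
module in rail: x -47.0 y 10.0 yaw 0.8; FL x -3.0 FR x -1.0
t 16.18 pos [516.4  74.1  23.9] zhead -168.6 F [ 0.7  1.  -0.2] shift [ 0.05 -0.74 13.02]  turn 0.01
```

View pics/w16.png

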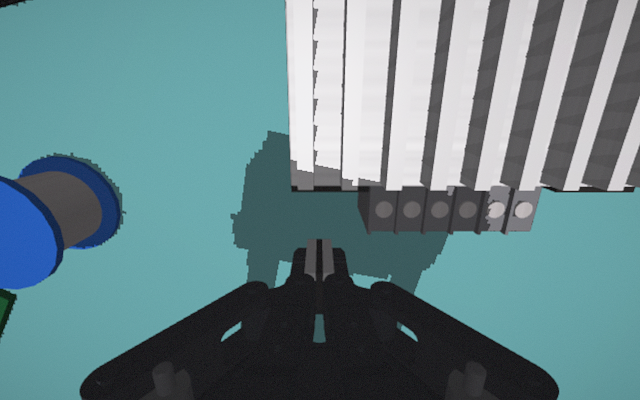

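View pics/s16.png

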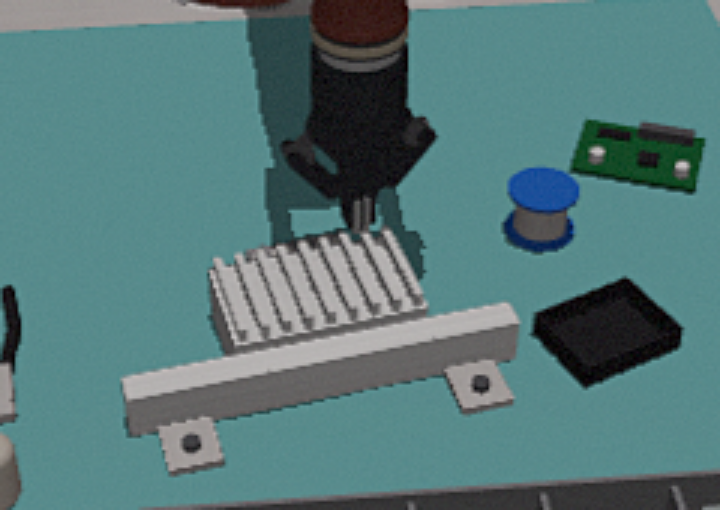

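Emit:
drive_tool(commands="1 0 0 -0.3 0; 1 0 0 -0.55 0; 1 0 0 -0.75 0; 1 0 0 -0.85 0; 1 0 0 -0.92 0; 1 0 -0.01 -0.98 0.1; 1 0 -0.02 -1.04 0.2; 1 0 -0.02 -1.04 0.2")

```text
t: 16.85
tool_pos: [0.5483, 0.0805, 0.0236]
tool_rot: [2.096, 0.19, -2.151]
contact_force: [-34.8, -10.4, 28.5]
opening: -0.0001
```

```bash
python3 look.py 17 w
```

```text
mod c 618.9 29.2 yaw 13.5 size 99.4 149.1 n 1731
rail c 675.7 31.7 yaw 10.6 size 33.0 299.1 n 1434
TCP in module frame [-55.  65.]
module in rail: x -46.1 y 7.9 yaw 2.9; FL x -4.9 FR x 2.6
t 16.95 pos [548.3  80.5  23.5] zhead -169.5 F [-34.3 -10.2  26.7] shift [ 0.38 -0.51 13.84]  turn -0.60
```

View pics/w17.png

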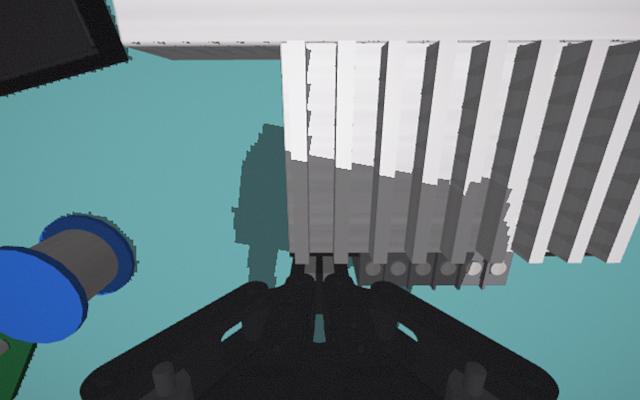

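Emit:
drive_tool(commands="1 0 0 0.1 0; 1 0 0 0.3 0; 1 0 0 0.8 0; 1 -0.5 0 1.1 0; 1 -1.2 0.7 1.2 0; 1 -1.4 1.6 1.2 0; 1 -1.4 2.5 1.1 0; 1 -1.3 3 1.1 0")

```text
t: 17.62
tool_pos: [0.5386, -0.0463, 0.0795]
tool_rot: [2.134, 0.188, -2.117]
contact_force: [0.6, -0.5, 0.8]
opening: 0.0002
```

```bash
python3 look.py 18 w s; python3 -c "
from h import *
c=ctrl.camera_info('top');im,d=ctrl.get_image('top');measure(im,d,c)
im=cv2.imread('pics/s18.png')"
```

```text
mod c 619.0 31.2 yaw 11.1 size 93.5 149.3 n 1708
rail c 674.7 32.5 yaw 10.6 size 35.2 300.9 n 1430
TCP in module frame [-93.2 -63.4]
module in rail: x -45.7 y 9.8 yaw 0.5; FL x -1.4 FR x -0.0
t 17.77 pos [535.9 -44.2  76.3] zhead -169.8 F [-0.3  0.6  0.4] shift [ 1.33 -3.47 12.99]  turn -0.18
mod c 610.9 58.4 yaw 10.1 size 89.5 98.8 n 642
rail c 670.9 32.7 yaw 11.0 size 34.8 298.2 n 678
```

View pics/w18.png

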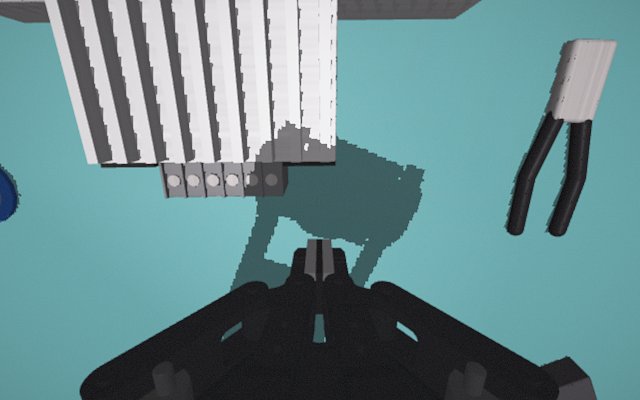

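View pics/s18.png

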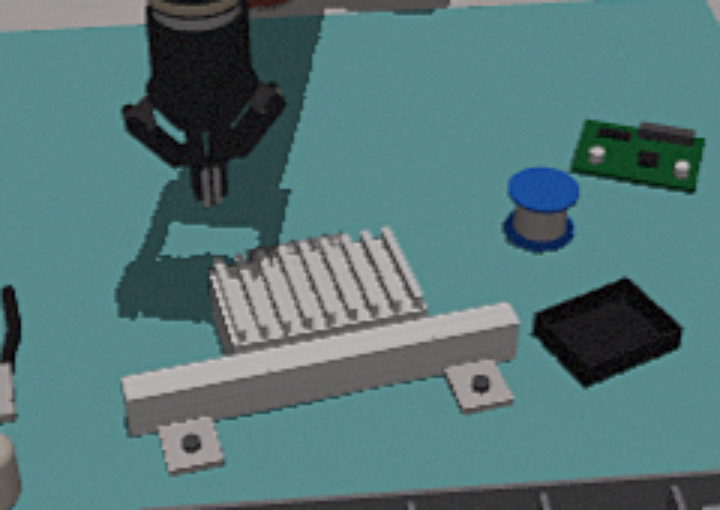

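Emit:
drive_tool(commands="1 0.8 0 0 0; 1 1.3 0 0 0; 1 1.33 0 -0.2 0; 1 1.33 0 -0.45 0; 1 1.33 0 -0.65 0; 1 1.33 0 -0.78 0; 1 1.33 0 -0.84 0; 1 1.33 0 -0.87 0")

```text
t: 18.48
tool_pos: [0.5705, -0.0364, 0.0235]
tool_rot: [2.126, 0.194, -2.124]
contact_force: [-2.8, 0.1, 1.8]
opening: -0.0
```

```bash
python3 look.py 19
```

```text
mod c 616.6 30.5 yaw 9.7 size 97.0 149.9 n 1731
rail c 675.1 32.2 yaw 10.7 size 33.4 300.4 n 1446
TCP in module frame [-55.1 -59.2]
module in rail: x -48.1 y 9.6 yaw -0.9; FL x -2.0 FR x -4.3
t 18.53 pos [570.3 -36.4  23.1] zhead -169.5 F [-0.6 -0.   0.9] shift [ 1.000e-02 -3.480e+00  1.386e+01]  turn 0.14
```

Emit:
drive_tool(commands="1 0 0 -0.03 0; 1 0 0 -0.06 0; 1 0 0 -0.08 0; 1 0 0 -0.08 0")

```text
t: 18.87
tool_pos: [0.5705, -0.0362, 0.0221]
tool_rot: [2.12, 0.194, -2.132]
contact_force: [-8.4, -2.0, 7.4]
opening: 0.0001
```

Emit:
drive_tool(commands="1 0 0 -0.03 0; 1 0 0 -0.06 0; 1 0 0 -0.08 0; 1 0 0 -0.08 0")

```text
t: 19.2
tool_pos: [0.5705, -0.0362, 0.0221]
tool_rot: [2.11, 0.195, -2.141]
contact_force: [-22.4, -3.0, 18.0]
opening: 0.0001
```

Emit:
drive_tool(commands="1 0 0 0.1 0; 1 0 0 0.3 0; 1 0 0 0.8 0; 1 -0.5 0 1.4 0; 1 -1.5 0 2.2 0; 1 -2.5 0 3 0; 1 -3 0 3.5 0; 1 -3 0 3.5 0")

```text
t: 19.87
tool_pos: [0.4385, -0.0618, 0.1485]
tool_rot: [2.136, 0.188, -2.113]
contact_force: [1.5, 0.6, 0.5]
opening: -0.0001
```

```bash
python3 look.py 20 w s; python3 -c "
from h import *
c=ctrl.camera_info('top');im,d=ctrl.get_image('top');measure(im,d,c)
cv2.imwrite('pics/t20.png',cv2.resize(im[130:280,180:450],None,fx=2.95,fy=2.95,interpolation=cv2.INTER_CUBIC))
im=ctrl.get_image('scene')[0];cv2.imwrite('pics/s20b.png',cv2.resize(im[190:265,250:400],None,fx=5,fy=5,interpolation=cv2.INTER_CUBIC))"
```

```text
mod c 618.7 31.4 yaw 10.6 size 96.2 149.4 n 1690
rail c 675.8 31.9 yaw 9.6 size 35.1 299.1 n 1437
TCP in module frame [-192.1  -59.5]
module in rail: x -45.9 y 10.1 yaw 0.0; FL x -0.9 FR x -0.8
t 20.02 pos [438.2 -60.8 142.6] zhead -169.6 F [-0.2  0.3 -0.7] shift [ 2.98 -3.47 10.51]  turn -0.05
mod c 615.8 33.3 yaw 10.9 size 89.8 149.4 n 1080
rail c 673.4 33.0 yaw 11.7 size 32.2 298.7 n 700
```

View pics/w20.png

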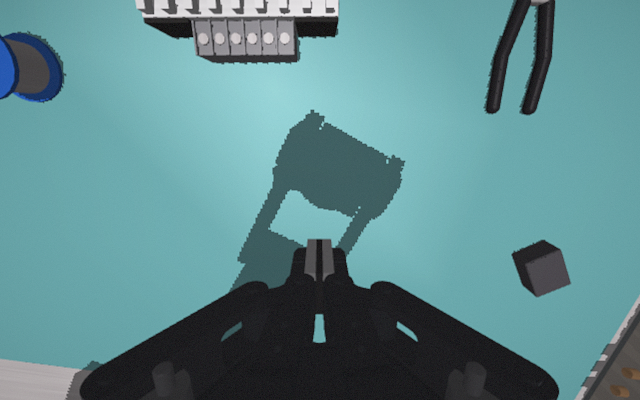

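View pics/t20.png

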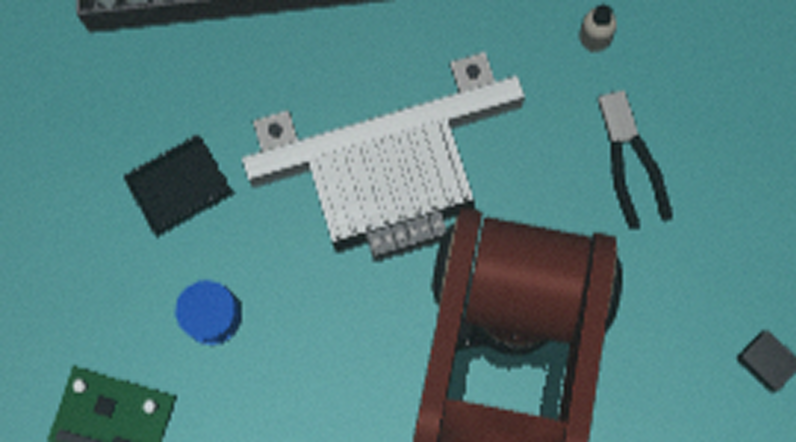

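View pics/s20b.png

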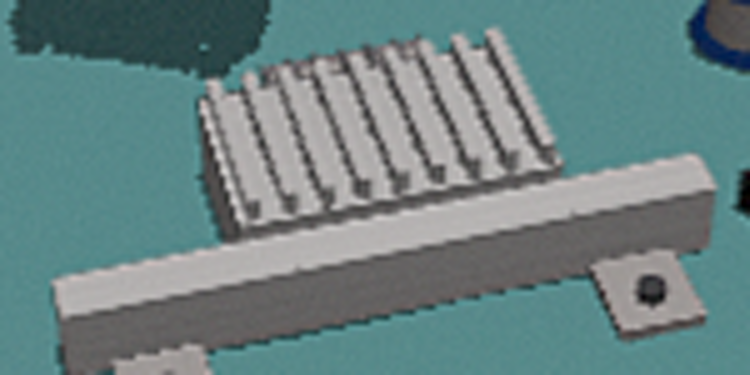

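```bash
python3 -c "
from h import *
plan([508,73,85],10.6-180)"
```

```text
t 20.12 pos [437.5 -60.3 140.4] zhead -169.6 F [-0.4 -0.8 -0.1] shift [ 1.38 -2.96 -2.34]  turn -0.03
```

Emit:
drive_tool(commands="1 0.4 -1 -0.6 0; 1 0.6 -2 -1.2 0; 1 1 -2.96 -2 0; 1 1.4 -2.96 -2.3 0; 1 2.2 -2.96 -2.3 0; 1 2.9 -2.96 -2.3 0; 1 2.9 -2.96 -2.3 0; 1 2.9 -2.96 -2.3 0")

```text
t: 20.78
tool_pos: [0.5042, 0.0729, 0.0224]
tool_rot: [2.117, 0.196, -2.135]
contact_force: [-0.3, -0.2, 0.0]
opening: 0.0
```

```bash
python3 -c "
from h import *
plan([547,80,23],10.6-180)"
```

```text
t 20.78 pos [504.2  72.9  22.4] zhead -169.5 F [-0.3 -0.2  0. ] shift [-0.02  0.02 -1.08]  turn -0.03
```

Emit:
drive_tool(commands="1 0 0 -0.3 0; 1 0 0 -0.55 0; 1 0 0 -0.75 0; 1 0 0 -0.85 0; 1 0 0 -0.9 0; 1 0 0 -0.93 0; 1 0 0 -0.96 0; 1 0 0 -0.96 0")

```text
t: 21.45
tool_pos: [0.5447, 0.0794, 0.0262]
tool_rot: [2.126, 0.194, -2.126]
contact_force: [1.3, 0.6, 0.1]
opening: 0.0001
```

Emit:
drive_tool(commands="1 0.05 0 -0.03 0; 1 0.05 0 -0.06 0; 1 0.05 0 -0.1 0; 1 0.05 0 -0.13 0; 1 0.05 0 -0.13 0")

```text
t: 21.87
tool_pos: [0.5485, 0.0802, 0.0238]
tool_rot: [2.121, 0.194, -2.13]
contact_force: [-5.2, -1.6, 3.5]
opening: -0.0002
```

Emit:
drive_tool(commands="1 0 0 -0.04 0; 1 0 0 -0.08 0; 1 0 0 -0.1 0; 1 0 0 -0.1 0")

```text
t: 22.2
tool_pos: [0.5484, 0.0802, 0.0238]
tool_rot: [2.108, 0.194, -2.142]
contact_force: [-21.0, -4.7, 18.3]
opening: 0.0001
```

Emit:
drive_tool(commands="1 0 0 0.1 0; 1 0 0 0.3 0; 1 0 0 0.8 0; 1 -0.5 0 1.4 0; 1 -1.5 0 2.2 0; 1 -2.5 0 3 0; 1 -3 0 3.5 0; 1 -3 0 3.5 0")

```text
t: 22.87
tool_pos: [0.4169, 0.0554, 0.1508]
tool_rot: [2.138, 0.192, -2.112]
contact_force: [2.0, -0.1, 1.0]
opening: 0.0001
```

```bash
python3 look.py 21 s; python3 -c "
from h import *
c=ctrl.camera_info('top');im,d=ctrl.get_image('top');measure(im,d,c)
cv2.imwrite('pics/t21.png',cv2.resize(im[100:300,160:460],None,fx=2.6,fy=2.6,interpolation=cv2.INTER_CUBIC))"
```

```text
mod c 618.6 30.4 yaw 11.7 size 93.9 148.5 n 1699
rail c 675.4 32.0 yaw 10.0 size 34.7 299.3 n 1441
TCP in module frame [-190.2   64.2]
module in rail: x -46.2 y 9.1 yaw 1.1; FL x -2.7 FR x 0.2
t 22.97 pos [417.1  55.6 146.7] zhead -169.6 F [ 0.3 -0.1 -0.6] shift [ 3.04 -0.52 10.53]  turn -0.26
mod c 616.8 33.4 yaw 10.8 size 91.0 149.5 n 1047
rail c 672.2 33.5 yaw 10.9 size 31.8 297.6 n 698
```

View pics/t21.png

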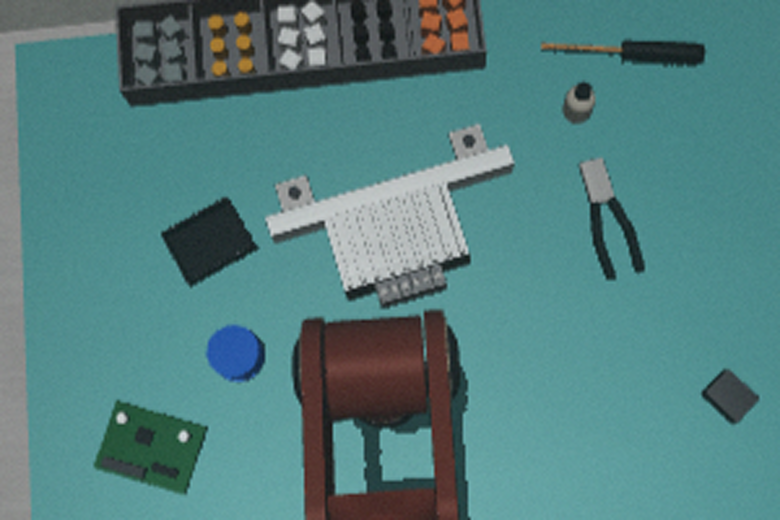

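View pics/s21.png

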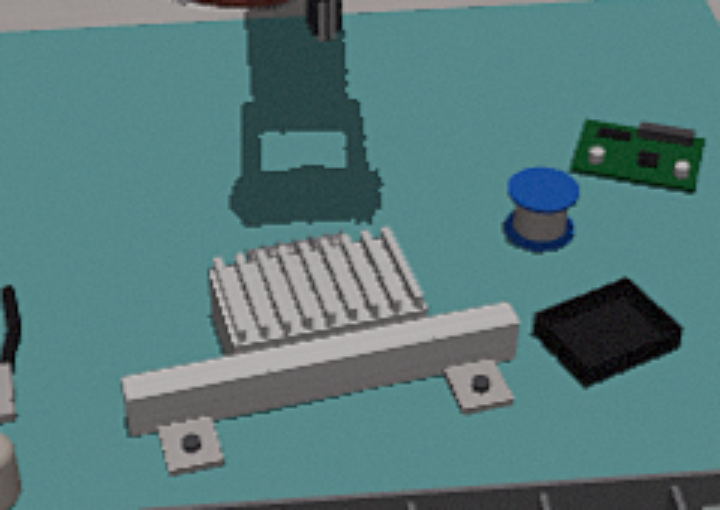

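```bash
python3 -c "
from station import ctrl
print(ctrl.finish_job())"
```

```text
the job is handed in; nothing more can be done
None
```

The module now lies flush against the stop rail. I handed the job in at about 23 s, with the gripper lifted clear and the finger force back near zero.

**How it went:** I pushed only with the shut fingertips, on the left bumper first and then turn about: L, R, L, R, L, R, then seating pushes L, R, L. Along the rail the module's centre is about 10 mm left of the middle, so it is well within the rail's ends.

**Checks that agreed:**
- At the end a push of about 21 N on each bumper moved the fingertip by less than 0.2 mm. The module resists sliding with at most 15 N, so both sides are against the rail.
- The line between the two fingertip stops is at 10.75°, against 10.6° for the rail.
- The top camera puts the module at 10.8° and the rail at 10.9°.
- In the top and scene pictures the other things look where they were.

**Checks that disagreed or are less certain:**
- The last scene-camera reading gave the module 1.1° off square. The reading before gave 0.0°, and I put the difference down to noise.
- I did not see the first touch on the rail directly. The module read about 1° off square just before the push that met it. Earlier it had swung to -4° with the left front corner reading only 2 mm from the rail, so a light touch then can't be ruled out.
- The push that met the rail peaked near 35 N horizontally, with about 28 N vertically on the tool. That was harder than I meant, but the module stayed put.
- The wrist pictures showed the fingers clear of the terminal strip, by an estimated 5 mm sideways.

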